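# Right the reagent bottle, then hold the block heater's splash guard at 60 degrees

## Task

The vials in the block heater are about to be dosed by hand. First stand the toppled amber reagent bottle upright again in its spill tray and let go of it, with the guard still shut; then lift the heater's clear splash guard by its black knob to 60 degrees from shut (give or take 5), so that hands fit under it while it still shields the face. Finish while still holding the guard there with the gripper, because it falls shut by itself, and leave the syringe case, the timer and the jar where they are.

Things in the scene. Friction and masses are not known exactly. Their poses are not given: they have to be found in the camera images.
- bottle: Amber glass reagent bottle with a red screw cap, 0.15 to 0.31 kg, lying on its side in the tray at the start; it can roll. Origin: centre of its base; its z axis runs from the base to the cap. Body: a cylinder 52 mm in diameter up to z = 80 mm, then neck and cap 33 mm in diameter up to z = 105 mm. Set down within about 20 degrees of upright it rocks upright on its base.
- tray: Shallow light grey spill tray, fixed, 200 mm (its x) by 260 mm (its y), rim 16 mm high, floor 4 mm thick; origin at the centre of its underside, z up.
- heater: White dry block heater, fixed, 250 mm deep (its x) by 204 mm wide (its y); sloping control panel at its front (its -x side, which faces the robot), housing 95 mm high. Five glass vials stand in the aluminium block under the guard. Origin: centre of its underside, z up.
- guard_hinge (a point): Middle of the guard's hinge axis, at the back of the heater, 108 mm behind the heater's origin and 99 mm above its underside. The axis is level and lies along the point's y axis; point axes as the heater's, they do not turn with the guard.
- guard_knob (a point): Grip point on the axis of the guard's black round knob, 12 mm below its top. The knob is 38 mm tall, 26 mm in diameter over its top 24 mm, narrower below; it stands square on the guard's top sheet, mid-width, 18 mm back from the front edge. Shut, this point is 140 mm in front of the hinge axis, 70 mm above it. The point turns with the guard; its z axis points out along the knob.
- guard (a joint): Opening angle of the clear splash guard in rad: 0 = shut on the heater; grows as the front with the knob swings up and back; stop at 1.4. The guard is a clear hood 158 mm deep, 188 mm wide, 44 mm high, about 0.4 kg, with a closing spring: let go, it falls shut from any angle; 1 to 3 N at the knob hold it.
- syringe_case: Flat clear syringe case, 27 x 160 x 15 mm; origin at the centre of its underside. Bystander.
- timer: Square light grey bench timer, 62 x 62 x 20 mm; origin at the centre of its underside. Bystander.
- caps_jar: Small white jar with a black lid, 54 mm in diameter, 43 mm tall; origin at the centre of its underside. Bystander.
Mind the look-alikes: they are no part of the job. There is more than one size of the bottle; the one meant has the size given above.

How it is judged:
By the outcome, as a careful person would: the job done as asked, in the order asked, and still so for the second after the job is handed in, while the arm keeps its last pose, push and grip.
It also fails if it takes over 51 s, if anything falls off the work surface, if the arm or the gripper's body presses on something with over 40 N, if the wrist force passes 120 N, or if a joint passes its speed limit or range.

## Robot

A 6-joint arm with a two-finger parallel gripper is mounted at the origin on a cart in front of the work surface, level with it; the furniture and walls round the work are solid. World frame = base frame: x ahead of the robot, y to its left, z up, the work surface at z = 0. Lengths are in m, angles in degrees, forces in N, time in s.
With the tool pointing down it reaches from about 0.325 to 1 m from the base axis. Payload 5.1 kg.
Tool frame: the origin (TCP) lies on the centre line of the jaws, within the pads' length; the fingertips stand 19 mm ahead of it and the grasp point (between the pads) is the TCP; z points along the fingers, y is the line along which they close (so a half turn about z gives the same grasp; the last joint's range is limited). The gripper opens to 85 mm and grips with 20 to 120 N. Pads are 22 mm wide; open, the fingers measure 114 mm over their backs; the gripper's body (76 mm by 85 mm) begins 54 mm behind the grasp point. The pads swing forward as they close: fully open they stand 13 mm farther back than shut.
Start: joints at [71.356, 7.093, 94.555, -0, 78.352, -4.733], TCP at [0.156, 0.631, 0.25] pointing down, gripper open.
Joint ranges: [-149.61, 149.61], [-58.7, 133.49], [1.44, 155.28], [-77.14, 257.14], [18.33, 153.61], [-166.67, 166.67]. Speed limits (degrees/s): [147.25, 147.25, 180, 180, 180, 180].

## Interface

Orientations are given as [roll, pitch, yaw] about the fixed x, y, z axes, in that order (R = Rz(yaw) Ry(pitch) Rx(roll)).
In Python, from cell import manip, move_gripper, imaging, order gives the robot as it stands. Calls block until the motion is done:
- manip.move_pose(position, orientation): joint-space move of the TCP to a pose.
- manip.line_to(position, rate=0.15, orientation=None, contact_N=None): straight line of the TCP; orientation=None keeps the orientation; rate is the mean speed in m/s. With contact_N (N) it stops when the force on the tool has changed by that much, and returns True; else False.
- manip.set_joints(angles): joint-space move.
- move_gripper(opening, grasp_force=None): finger opening in m; grasp_force is the grip in N (None keeps the last); returns when the fingers have stopped.
- manip.pause(seconds).
- manip.solve_ik(position, orientation): joint angles nearest the present ones, or None.
- manip.get_obs(): the state.
- imaging.grab_frame(name): name is "scene" or "top" or "wrist"; returns a dict with "img" (384x512x3 uint8, red, green, blue), "fx", "fy", "cx", "cy" (pixels), "k1" (the pictures are not rectified: a ray, as slopes to the right and down, at radius r is drawn at 1 + k1 r^2 times it, then the intrinsics apply), "rvec" (rotation vector, rad) and "tvec" (3), from world to camera coordinates, as OpenCV has them. Camera axes: x right, y down, z forward; pixel columns grow to the right and rows downward; lengths in m; the calibration is good to about 2 mm. A picture is of the moment at which its call begins. There is no depth.
A pose or a line that the arm cannot do raises manip.Unreachable and nothing moves.
- order.finish_job(): hands the job in; it is judged then, once.
The state is a dict: "clock": time; "qpos": joint angles; "joint_vel": joint speeds; "tau": joint torques, N m; "ee_pos": TCP position; "tcp_rot": TCP orientation; "contact_force": force on the tool from outside, world axes, zero at the start; "torque": the same for the moment, N m; "width": finger opening in m; "grip_force": force on a finger pad.
Only numpy, scipy, OpenCV 4.12 (cv2) and the standard library are available. Lean on these libraries where they do the work, as an engineer would, in place of code of your own. Each camera call takes 0.05 s, during which the arm holds its last target. There are 200 camera calls.

## Working session

There is one attempt and no reset: what is moved stays moved. The work goes in short steps, each a Python script; the robot and the scene stay as the last script left them, time stands still between calls to the robot, and variables do not carry over. Pictures are saved under pics/ and viewed, at most 10 in all, crops included, and the job is handed in when it is done.

```bash
mkdir -p pics; ls; cat > h.py <<'E'
import numpy as np, cv2
from cell import manip, move_gripper, imaging, order
def grab(n, save=None):
    f=imaging.grab_frame(n)
    if save: cv2.imwrite('pics/'+save,f['img'][:,:,::-1])
    return f
def cam(f):
    K=np.array([[f['fx'],0,f['cx']],[0,f['fy'],f['cy']],[0,0,1.]]);D=np.array([f['k1'],0,0,0,0.])
    return K,D,cv2.Rodrigues(np.array(f['rvec'],float))[0],np.array(f['tvec'],float).ravel()
def ray(f,px):
    K,D,R,t=cam(f)
    u=cv2.undistortPoints(np.array(px,float).reshape(-1,1,2),K,D).reshape(-1,2)
    d=np.c_[u,np.ones(len(u))]@R
    return -R.T@t, d/np.linalg.norm(d,axis=1)[:,None]
def onz(f,px,z):
    c,d=ray(f,px); return c+d*((z-c[2])/d[:,2])[:,None]
def proj(f,P):
    K,D,R,t=cam(f); return cv2.projectPoints(np.array(P,float).reshape(-1,1,3),R,t,K,D)[0].reshape(-1,2)
E
python3 - <<'E'
from h import *
a=grab('scene')['img'];b=grab('top')['img']
cv2.imwrite('pics/a.png',cv2.resize(a,(800,600))[:,:,::-1]);cv2.imwrite('pics/b.png',cv2.resize(b,(800,600))[:,:,::-1])
print(manip.get_obs())
E
```

```text
pics
{'clock': 0.1, 'qpos': array([ 7.13535067e+01,  7.13034722e+00,  9.46260961e+01,  1.36023716e-03,
        7.83547101e+01, -4.73130382e+00]), 'joint_vel': array([-0.03355043, -0.00721639, -0.16773014,  0.04474464, -0.05070128,
       -0.04569803]), 'tau': array([ 2.71040872e-04, -4.24936152e+01, -3.66652465e+01, -1.58476946e-04,
        4.04301885e-03,  2.27780514e-07]), 'ee_pos': array([0.15615426, 0.63042148, 0.24917096]), 'tcp_rot': array([-1.79889335e+02, -1.04954274e-02,  1.66084525e+02]), 'contact_force': array([-0.53998737, -0.65923754, -0.81640793]), 'torque': array([0.06772112, 0.01067432, 0.01062583]), 'grip_force': 0.0, 'width': 0.0855539944270583}
```

View pics/a.png

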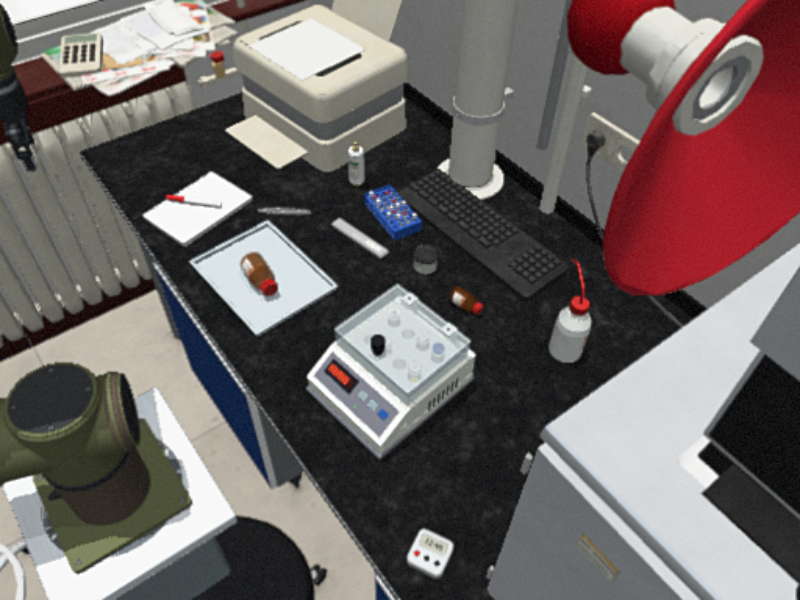

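View pics/b.png

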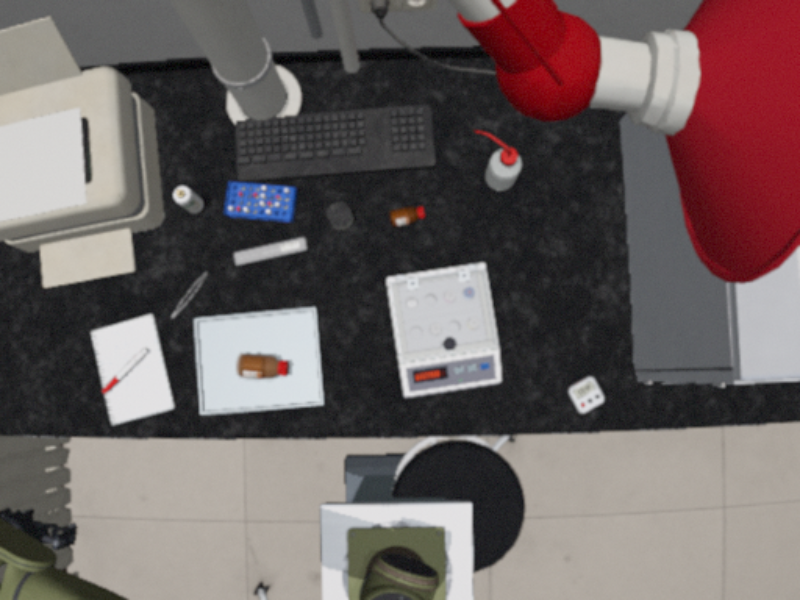

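Top view: the toppled bottle lies in the tray with its body near (258,366) and its cap at (285,368), pointing to −y. The knob is near (449,343) on the heater, whose white housing spans (387–500, 265–395). The small amber bottle at (407,215) is a decoy.

```bash
cat > m.py <<'E'
from h import *
def comp(mask,box):
    m=np.zeros_like(mask);x0,y0,x1,y1=[int(v*.64) for v in box];m[y0:y1,x0:x1]=mask[y0:y1,x0:x1]
    n,l,s,c=cv2.connectedComponentsWithStats(m.astype(np.uint8));i=1+np.argmax(s[1:,4]);return l==i,c[i],s[i]
E
python3 - <<'E'
from m import *
T=grab('top');S=grab('scene')
def amber(f): 
    h=cv2.cvtColor(f['img'],cv2.COLOR_RGB2HSV).astype(int);return ((h[...,0]<16)|(h[...,0]>172))&(h[...,1]>110)&(h[...,2]>50)
def red(f):
    i=f['img'].astype(int);return (i[...,0]>130)&(i[...,1]<60)&(i[...,2]<70)
for f,b in((T,(205,320,315,400)),(S,(220,230,300,310))):
    m,c,s=comp(amber(f),b); r,cr,sr=comp(red(f),b)
    p=np.argwhere(m)[:,::-1].astype(np.float32)
    P=onz(f,p,.03)[:,:2]; ctr,sz,an=cv2.minAreaRect(P.astype(np.float32))
    print('bottle',c,s,'rect on z=.03',ctr,sz,an,'cap',onz(f,[cr],.03)[0],sr)
# knob
pts=[]
for f,b in((T,(435,330,465,355)),(S,(362,325,395,362))):
    m,c,s=comp(f['img'].max(2)<70,b);print('knob',c,s);pts.append(ray(f,[c]))
(c1,d1),(c2,d2)=pts;d1=d1[0];d2=d2[0]
st=np.linalg.lstsq(np.c_[d1,-d2],c2-c1,rcond=None)[0];a,b=c1+st[0]*d1,c2+st[1]*d2
print('knob 3d',(a+b)/2,np.linalg.norm(a-b),'cams',c1,c2)
# tray & heater outlines in top
g=T['img'].min(2)
for nm,b,z in(('tray',(185,300,335,420),.016),('heater',(375,255,510,405),.095)):
    m,c,s=comp(g>110,b);k=cv2.findContours(m.astype(np.uint8),0,1)[0];k=max(k,key=len).reshape(-1,2)
    P=onz(T,k,z)[:,:2];ct,sz,an=cv2.minAreaRect(P.astype(np.float32));print(nm,ct,sz,an,cv2.boxPoints((ct,sz,an)).round(3).tolist())
# heater panel/edges: view
I=cv2.resize(T['img'][150:275,230:340],(704,600)[:2]);cv2.imwrite('pics/c.png',cv2.resize(T['img'][160:270,110:340],(800,383),interpolation=2)[:,:,::-1])
E
```

```text
bottle [168.60273973 233.67808219] [154 228  30  13 292] rect on z=.03 (0.4443928003311157, 0.26959726214408875) (0.09673739224672318, 0.03919822722673416) 89.16162109375 cap [0.44104381 0.23011636 0.03      ] [178 231   6   9  41]
bottle [166.92708333 175.83333333] [158 162  19  27 288] rect on z=.03 (0.442846417427063, 0.2730623185634613) (0.12914057075977325, 0.04456571862101555) 82.64312744140625 cap [0.44140105 0.23926247 0.03      ] [167 179   9   8  37]
knob [287. 217.] [287 217   1   1   1]
knob [241.50574713 220.11494253] [238 214   8  13  87]
knob 3d [ 0.48384036 -0.10979393  0.16097403] 0.005707839379783553 cams [ 0.42721844 -0.04370754  1.44858981] [ 0.06031976 -0.70362842  1.12182596]
tray (0.4554702043533325, 0.28637826442718506) (0.20990826189517975, 0.27003952860832214) 3.9925148487091064 [[0.3409999907016754, 0.414000004529953], [0.36000001430511475, 0.14399999380111694], [0.5699999928474426, 0.1589999943971634], [0.5509999990463257, 0.42800000309944153]]
heater (0.5100196599960327, -0.10681139677762985) (0.24576511979103088, 0.2040266990661621) 7.239161491394043 [[0.375, -0.020999999716877937], [0.4009999930858612, -0.22300000488758087], [0.6449999809265137, -0.19300000369548798], [0.6190000176429749, 0.009999999776482582]]
```

View pics/c.png

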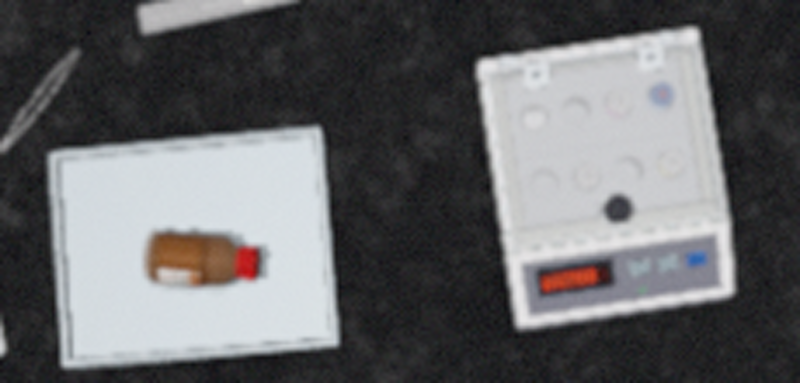

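The crop shows the bottle lying along (147,257)→(265,263) with its cap to the right, and the knob at (618,208). Next I'll check reachability for both manipulations and take near views.

```bash
cat >> m.py <<'E'
from scipy.spatial.transform import Rotation as Ro
def rpy(z,y):
    z=np.array(z,float)/np.linalg.norm(z);y=np.array(y,float);y-=z*(y@z);y/=np.linalg.norm(y)
    return Ro.from_matrix(np.c_[np.cross(y,z),y,z]).as_euler('xyz',degrees=True)
E
python3 - <<'E'
from m import *
j=lambda p,o:(lambda q:None if q is None else np.round(q).astype(int).tolist())(manip.solve_ik(p,list(o)))
ax=np.array([0,-1,0.])  # cap dir
for s in(1,-1):
  for th in(0,20,30,40):  # tool z = down rotated toward base(+y) by th
    t=np.radians(th);z0=-ax*np.sin(t)+np.array([0,0,-1])*np.cos(t)
    z1=ax*np.cos(t)+np.array([0,0,-1])*np.sin(t)
    print(s,th,j([.444,.27,.03],rpy(z0,[s,0,0])),j([.444,.27,.06],rpy(z1,[s,0,0])))
yw=np.radians(7.2);hx=np.array([np.cos(yw),np.sin(yw),0]);hy=np.array([-hx[1],hx[0],0]);k0=np.array([.482,-.109,.169]);H=k0+.14*hx-[0,0,.07]
for s in(1,-1):
  for b in(20,35,50):
    for g in(0,60):
      R=Ro.from_rotvec(hy*np.radians(g));p=H+R.apply(k0-H);z=Ro.from_rotvec(hy*np.radians(g-b)).apply([0,0,-1])
      print(s,b,g,p.round(3),z.round(2),j(p,rpy(z,s*hy)))
manip.move_pose([.40,.27,.30],list(rpy([0,0,-1],[1,0,0])))
f=grab('wrist');cv2.imwrite('pics/d.png',cv2.resize(f['img'],(640,480))[:,:,::-1]);print(ray(f,[[256,192]]))
E
```

```text
1 0 [25, 5, 120, 0, 55, 25] [45, 44, 95, -53, 118, 58]
1 20 [16, 2, 125, 25, 50, 0] [44, 34, 99, -44, 104, 57]
1 30 [11, 2, 127, 39, 51, -14] [43, 29, 101, -39, 97, 56]
1 40 [7, 4, 129, 51, 55, -27] [42, 24, 104, -35, 90, 54]
-1 0 [25, 5, 120, 0, 55, -155] [45, 44, 95, -53, 118, -122]
-1 20 None [44, 34, 99, -44, 104, -123]
-1 30 [11, 2, 127, 39, 51, 166] [43, 29, 101, -39, 97, -124]
-1 40 [7, 4, 129, 51, 55, 153] [42, 24, 104, -35, 90, -126]
1 20 0 [ 0.482 -0.109  0.169] [ 0.34  0.04 -0.94] [-24, -20, 129, 13, 55, -127]
1 20 60 [ 0.612 -0.093  0.255] [-0.64 -0.08 -0.77] [-9, 25, 78, -12, 115, -108]
1 35 0 [ 0.482 -0.109  0.169] [ 0.57  0.07 -0.82] [-29, -27, 137, 29, 45, -143]
1 35 60 [ 0.612 -0.093  0.255] [-0.42 -0.05 -0.91] [-11, 17, 85, -8, 102, -108]
1 50 0 [ 0.482 -0.109  0.169] [ 0.76  0.1  -0.64] [-35, -32, 144, 54, 39, -166]
1 50 60 [ 0.612 -0.093  0.255] [-0.17 -0.02 -0.98] [-12, 8, 93, -3, 88, -109]
-1 20 0 [ 0.482 -0.109  0.169] [ 0.34  0.04 -0.94] [-24, -20, 129, 13, 55, 53]
-1 20 60 [ 0.612 -0.093  0.255] [-0.64 -0.08 -0.77] [-9, 25, 78, -12, 115, 72]
-1 35 0 [ 0.482 -0.109  0.169] [ 0.57  0.07 -0.82] [-29, -27, 137, 29, 45, 37]
-1 35 60 [ 0.612 -0.093  0.255] [-0.42 -0.05 -0.91] [-11, 17, 85, -8, 102, 72]
-1 50 0 [ 0.482 -0.109  0.169] [ 0.76  0.1  -0.64] [-35, -32, 144, 54, 39, 14]
-1 50 60 [ 0.612 -0.093  0.255] [-0.17 -0.02 -0.98] [-12, 8, 93, -3, 88, 71]
(array([0.39933774, 0.35257721, 0.42334743]), array([[ 0.00375346, -0.29832261, -0.95445772]]))<sys>:0: UserWarning: Gimbal lock detected. Setting third angle to zero since it is not possible to uniquely determine all angles.
```

View pics/d.png

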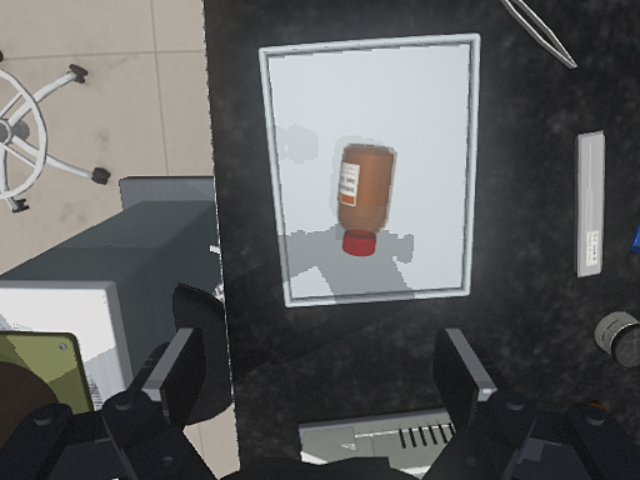

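Wrist view: body at (347–396, 147–230), cap end at about (357,253), lying free in the tray. Now I'll compute the axis from this frame.

```bash
cat >> m.py <<'E'
def amber(f): 
    h=cv2.cvtColor(f['img'],cv2.COLOR_RGB2HSV).astype(int);return ((h[...,0]<18)|(h[...,0]>170))&(h[...,1]>100)&(h[...,2]>40)
def red(f):
    i=f['img'].astype(int);return (i[...,0]>110)&(i[...,1]<60)&(i[...,2]<70)
E
python3 - <<'E'
from m import *
W=grab('wrist')
box=(400,165,510,335)
m,c,s=comp(amber(W),box);r,cr,sr=comp(red(W),box);print(s,sr,cr/.8*1)
m=cv2.morphologyEx(m.astype(np.uint8),cv2.MORPH_CLOSE,np.ones((15,15)))
p=np.argwhere(m)[:,::-1].astype(float)
P=onz(W,p,.03);ys=np.arange(.225,.325,.006);rows=[]
for y in ys:
    q=P[abs(P[:,1]-y)<.003]
    if len(q): rows.append((y,q[:,0].min(),q[:,0].max()))
for a in rows: print(np.round([*a,(a[1]+a[2])/2,a[2]-a[1]],4))
print('capend z.0465',onz(W,p,.0465)[:,1].min(),'base z.056',onz(W,p,.056)[:,1].max(),'base z.03',P[:,1].max())
T=grab('top');b=(205,320,315,400);m,c,s=comp(amber(T),b);p=np.argwhere(m)[:,::-1].astype(float);print('top base z.056',onz(T,p,.056)[:,1].max(),'cap z.03',onz(T,p,.03)[:,1].min())
E
```

```text
[285 125  21  40 604] [275 199  24   6  28] [358.79464286 253.25892857]
[0.267  0.4363 0.461  0.4487 0.0247]
[0.273  0.4362 0.4609 0.4486 0.0247]
[0.279  0.4372 0.4594 0.4483 0.0222]
[0.285  0.4371 0.4592 0.4481 0.022 ]
[0.291  0.4381 0.4589 0.4485 0.0208]
[0.297  0.4379 0.4586 0.4482 0.0207]
[0.303  0.4377 0.4571 0.4474 0.0194]
[0.309  0.4365 0.4544 0.4455 0.018 ]
[0.315  0.4447 0.4482 0.4464 0.0036]
capend z.0465 0.26958561654217317 base z.056 0.3159146409526441 base z.03 0.31330979175022633
top base z.056 0.314522390440645 cap z.03 0.2212313855264903
```

```bash
cat >> m.py <<'E'
def wb(W,box=(400,165,510,335)):
    i=W['img'].astype(int);m,c,s=comp((i[...,0]-i[...,2]>18),box)
    return cv2.morphologyEx(m.astype(np.uint8),cv2.MORPH_CLOSE,np.ones((21,21)))
E
python3 - <<'E'
from m import *
W=grab('wrist');m=wb(W)
p=np.argwhere(m)[:,::-1].astype(float)
P=onz(W,p,.03)
for y in np.arange(.215,.325,.008):
    q=P[abs(P[:,1]-y)<.003]
    if len(q): a=(y,q[:,0].min(),q[:,0].max());print(np.round([*a,(a[1]+a[2])/2,a[2]-a[1]],4))
print('capend z.0465',onz(W,p,.0465)[:,1].min(),'base z.056',onz(W,p,.056)[:,1].max())
E
```

```text
[0.215  0.4264 0.4558 0.4411 0.0294]
[0.223  0.4236 0.4568 0.4402 0.0332]
[0.231  0.4235 0.4566 0.44   0.0331]
[0.239  0.4233 0.4598 0.4416 0.0365]
[0.247  0.4207 0.4646 0.4427 0.0439]
[0.255  0.4193 0.4666 0.443  0.0473]
[0.263  0.4192 0.4674 0.4433 0.0482]
[0.271  0.419  0.4672 0.4431 0.0481]
[0.279  0.4189 0.4677 0.4433 0.0488]
[0.287  0.4357 0.4686 0.4522 0.0329]
[0.295  0.4355 0.4693 0.4524 0.0338]
[0.303  0.4353 0.4691 0.4522 0.0339]
[0.311  0.422  0.4699 0.446  0.0478]
[0.319  0.4255 0.4671 0.4463 0.0416]
capend z.0465 0.21947524317694747 base z.056 0.32351400752951087
```

```bash
python3 - <<'E'
from m import *
base=np.array([.4463,.3185,.030]);ax=np.array([-.066,-1,0]);ax/=np.linalg.norm(ax)
perp=np.array([-ax[1],ax[0],0]);up=np.array([0,0,1.])   # perp ~ +x
t=np.radians(30);z0=-ax*np.sin(t)-up*np.cos(t);o0=list(rpy(z0,perp))
g=base+.050*ax;g[2]=.036
manip.move_pose(list(g-.09*z0),o0)
manip.line_to(list(g),rate=.12)
move_gripper(.03,50)
o=manip.get_obs();print('grip',o['width'],o['grip_force'],o['ee_pos'],o['clock'],o['contact_force'])
manip.line_to(list(g+[0,0,.08]),rate=.15)
# rotate: cap -> up
R=Ro.from_rotvec(np.cross(ax,up)/1*np.pi/2)
z1=R.apply(z0);o1=list(rpy(z1,perp))
off=R.apply(g-base)   # tcp relative to base when upright
fin=np.array([.448,.285,.004])+off;print(off,z1)
manip.line_to(list(fin+[0,0,.05]),rate=.06,orientation=o1)
o=manip.get_obs();print(o['width'],o['grip_force'],o['ee_pos'],o['clock'],o['contact_force'])
f=grab('wrist','e.png');f=grab('scene');cv2.imwrite('pics/f.png',np.hstack([cv2.resize(f['img'][120:240,90:250],(400,300)),cv2.resize(grab('wrist')['img'],(400,300))])[:,:,::-1])
E
```

```text
grip 0.05093975825770994 51.925594210624695 [0.44381141 0.26848274 0.03704974] 4.125 [-1.32308523 -3.07635059  7.225512  ]
[0.00039514 0.00598697 0.05      ] [-0.05703359 -0.86414534 -0.5       ]
0.0504134643513322 52.1266633272171 [0.44860951 0.29091629 0.10440597] 6.525 [ 0.32623303 -0.28888125 -1.75858617]
```

View pics/f.png

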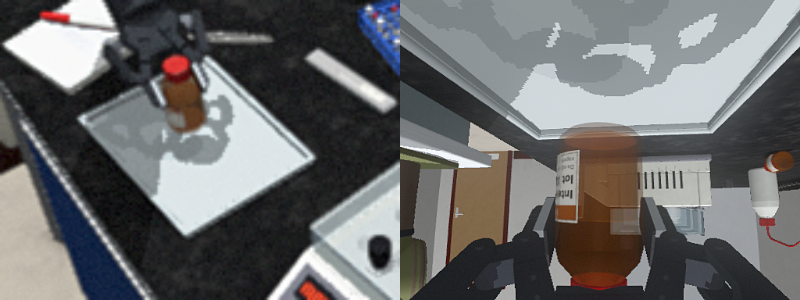

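The bottle is upright in the grip: cap on top at (176,65), base at (185,128) in the left half. I'll lower it until contact, release and back off.

```bash
python3 - <<'E'
from m import *
o=manip.get_obs();p=o['ee_pos'];ori=list(o['tcp_rot'])
fin=np.array([.4484,.2910,.054])
manip.line_to(list(fin+[0,0,.008]),rate=.1)
c=manip.line_to(list(fin-[0,0,.006]),rate=.03,contact_N=4)
print(c,manip.get_obs()['ee_pos'],manip.get_obs()['contact_force'])
move_gripper(.085)
z1=np.array([-.057,-.864,-.5]);q=manip.get_obs()['ee_pos']
manip.line_to(list(q-.03*z1),rate=.06)
manip.line_to(list(q-.13*z1),rate=.2)
print(manip.get_obs()['clock'],manip.get_obs()['width'])
# view of the knob from near, safe height
manip.line_to([.40,.30,.33],rate=.25)
yw=np.radians(7.2);hy=np.array([-np.sin(yw),np.cos(yw),0])
manip.move_pose([.42,-.06,.36],list(rpy([0,0,-1],-hy)))
print(manip.get_obs()['clock'])
w=grab('wrist');s=grab('scene');
np.save('w.npy',w,allow_pickle=True)
cv2.imwrite('pics/g.png',np.hstack([cv2.resize(s['img'][120:240,90:250],(400,300)),cv2.resize(w['img'],(400,300))])[:,:,::-1])
E
```

```text
True [0.44824195 0.29079722 0.06044576] [0.01810197 1.13433083 2.83552795]
9.2 0.08509060296631836
11.65
```

View pics/g.png

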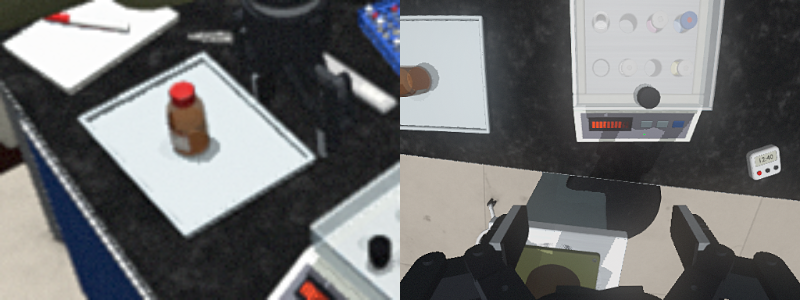

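The bottle stands upright in the tray, released (left half, (185,125)). The knob appears in the wrist view at (648,97). Now I'll localise the knob and the heater's yaw.

```bash
python3 - <<'E'
from m import *
w=np.load('w.npy',allow_pickle=True).item()
m,c,s=comp(w['img'].max(2)<75,(475,125,520,185));print('knob px',c,s)
C,_=ray(w,[c]);print('cam',C,'z.181',onz(w,[c],.181),'z.17',onz(w,[c],.17))
S=grab('scene');m2,c2,s2=comp(S['img'].max(2)<75,(362,325,395,362));print(c2,s2)
d1=ray(w,[c])[1][0];C2,d2=ray(S,[c2]);d2=d2[0]
st=np.linalg.lstsq(np.c_[d1,-d2],C2-C,rcond=None)[0];print('tri',C+st[0]*d1,C2+st[1]*d2)
for z in (.169,):
  print('reproj knob top in scene from wrist', proj(S,onz(w,[c],.181)))
# heater outline front & sides
g=w['img'].min(2);m,c,s=comp(g>120,(340,0,520,232));k=max(cv2.findContours(m.astype(np.uint8),0,1)[0],key=len)[:,0]
P=onz(w,k,.095)[:,:2];
print('outline box',s)
i=cv2.resize(w['img'][0:190,200:430],(726,600));cv2.imwrite('pics/i.png',i[:,:,::-1])
E
```

```text
knob px [316. 111.] [314 111   5   1   5]
cam [ 0.50233007 -0.04999605  0.48246901] z.181 [[ 0.49081073 -0.10614833  0.181     ]] z.17 [[ 0.49039041 -0.10819722  0.17      ]]
[241.46067416 220.08988764] [238 214   8  13  89]
tri [ 0.48993297 -0.11042704  0.15802858] [ 0.48276556 -0.1061906   0.15751336]
reproj knob top in scene from wrist [[243.86233961 213.3516226 ]]
outline box [  217     0   115   148 15739]
```

View pics/i.png

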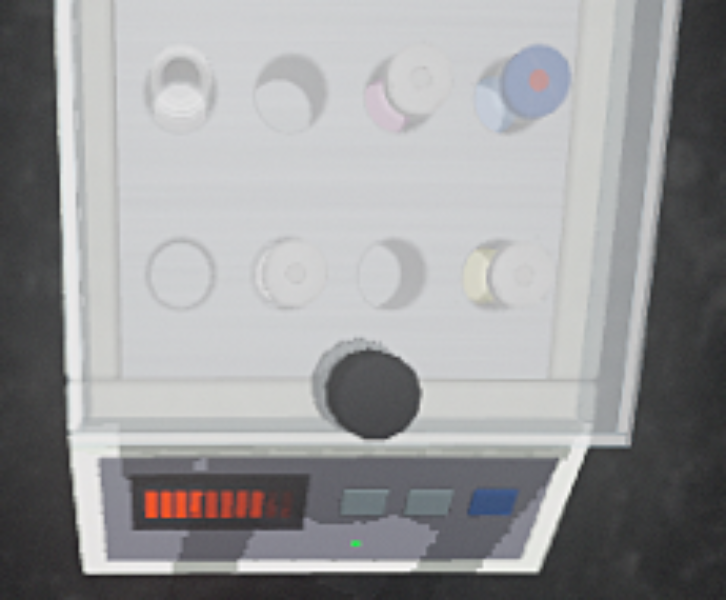

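```bash
python3 - <<'E'
from m import *
w=np.load('w.npy',allow_pickle=True).item();S=grab('scene')
u=lambda x,y:[200+x/3.157,y/3.158]
k=onz(w,[u(374,394)],.181)[0];print('knob top',k,proj(S,[k,k-[0,0,.024]]))
for a,b,z in((u(85,573),u(540,572),.03),(u(180,273),u(520,274),.09),(u(70,438),u(630,440),.145)):
    P=onz(w,[a,b],z);d=P[1]-P[0];print(P.round(4).tolist(),np.degrees(np.arctan2(d[0],-d[1])), 'len',np.linalg.norm(d))
o=manip.get_obs();print(o['ee_pos'],o['tcp_rot'])
E
```

```text
knob top [ 0.479039   -0.11059807  0.181     ] [[241.2474838  216.46695669]
 [241.28887651 221.90714908]]
[[0.3711, -0.0248, 0.03], [0.3985, -0.2321, 0.03]] 7.51595957226093 len 0.2091509886667237
[[0.5056, -0.0509, 0.09], [0.5221, -0.1743, 0.09]] 7.602317357084426 len 0.12453437322352376
[[0.4495, -0.0217, 0.145], [0.4732, -0.2053, 0.145]] 7.366936406333001 len 0.18513038292731698
[ 0.42033817 -0.05911513  0.35940319] [-1.79967295e+02  8.19225954e-02  7.33384410e+00]
```

```bash
cat > k.py <<'E'
from m import *
yw=np.radians(7.5);hx=np.array([np.cos(yw),np.sin(yw),0]);hy=np.array([-hx[1],hx[0],0])
k0=np.array([.479,-.1106,.169]);H=k0+.14*hx-[0,0,.07];b=40
def pose(g):
    p=H+Ro.from_rotvec(hy*np.radians(g)).apply(k0+[0,0,.002]-H)
    z=Ro.from_rotvec(hy*np.radians(g-b)).apply([0,0,-1]);return p,z,list(rpy(z,-hy))
E
python3 - <<'E'
from k import *
p,z,o=pose(0)
manip.move_pose(list(p-.09*z),o)
c=manip.line_to(list(p),rate=.08,contact_N=8)
print('contact',c,manip.get_obs()['ee_pos']-p)
s=manip.get_obs()
print(s['clock'],s['contact_force'])
if not c:
    move_gripper(.015,40);s=manip.get_obs();print(s['width'],s['grip_force'],s['contact_force'],s['torque'])
w=grab('wrist');f=grab('scene');cv2.imwrite('pics/j.png',np.hstack([cv2.resize(f['img'][170:300,180:320],(400,371)),cv2.resize(w['img'],(400,371))])[:,:,::-1])
E
```

```text
contact False [ 0.00015687 -0.00016405  0.0005688 ]
13.7667 [0.1818126  0.85111668 0.44664764]
0.024607524626252136 38.89618445537053 [-4.33904874 -3.34121614  2.01751161] [-0.37587269  0.6609241  -0.30447466]
```

View pics/j.png

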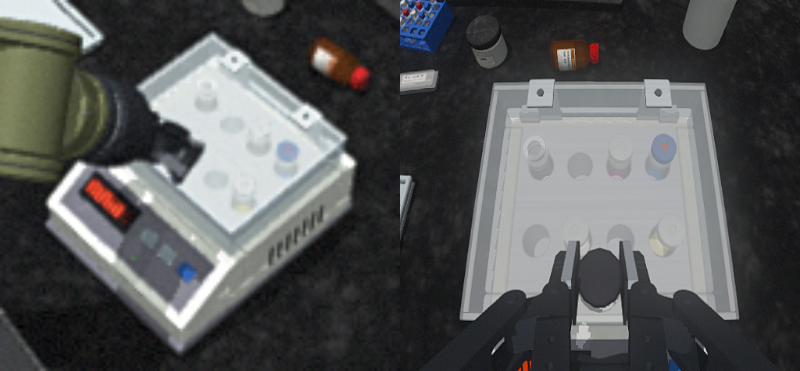

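The knob is between the pads (600,280 in the wrist half) and the guard is still shut. Now I'll swing it in steps.

```bash
python3 - <<'E'
from k import *
for g in range(5,61,5):
    p,z,o=pose(g);manip.line_to(list(p),rate=.05,orientation=o)
    s=manip.get_obs();print(g,s['contact_force'].round(1),s['width'].round(4),round(s['grip_force'],1))
    if np.linalg.norm(s['contact_force'])>25: print('STOP');break
print(s['clock'],s['ee_pos']-p)
w=grab('wrist');f=grab('scene');cv2.imwrite('pics/k.png',np.hstack([cv2.resize(f['img'][100:300,90:330],(400,333)),cv2.resize(w['img'],(400,333))])[:,:,::-1])
E
```

```text
Traceback (most recent call last):
AttributeError: 'float' object has no attribute 'round'
```

```bash
python3 - <<'E'
from k import *
for g in range(10,61,5):
    p,z,o=pose(g);manip.line_to(list(p),rate=.05,orientation=o)
    s=manip.get_obs();print(g,s['contact_force'].round(1),round(s['width'],4),round(s['grip_force'],1))
    if np.linalg.norm(s['contact_force'])>25: print('STOP');break
print(s['clock'],s['ee_pos']-p)
w=grab('wrist');f=grab('scene');cv2.imwrite('pics/k.png',np.hstack([cv2.resize(f['img'][100:300,90:330],(400,333)),cv2.resize(w['img'],(400,333))])[:,:,::-1])
E
```

```text
10 [-7.5 -5.9  3.2] 0.0246 40.1
15 [-6.5 -7.9  3.6] 0.0249 40.2
20 [-6.8 -7.4  4. ] 0.0242 40.1
25 [-5.2 -7.3  4.5] 0.0244 40.1
30 [-5.2 -6.6  3.3] 0.0248 40.1
35 [-3.4 -5.9  4.4] 0.0244 40.0
40 [-3.1 -6.1  4.5] 0.0245 40.0
45 [-3.5 -6.2  4.8] 0.0247 40.0
50 [-1.9 -5.6  5.2] 0.0244 39.9
55 [-2.  -5.4  4.1] 0.0246 39.9
60 [-1.5 -5.5  5.5] 0.0245 39.9
19.55 [-0.00017254 -0.00080009  0.00021056]
```

View pics/k.png

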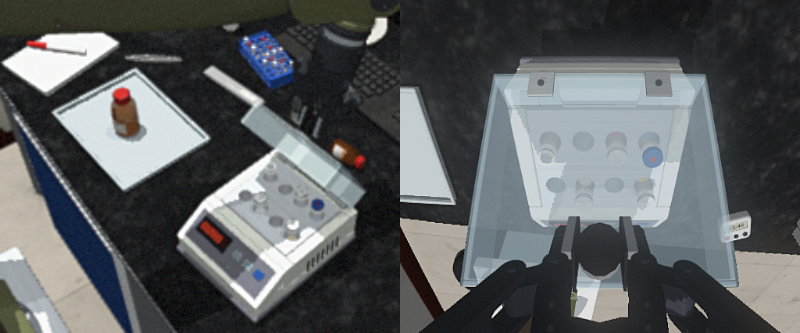

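The bottle stands upright in the tray at (125,112). The guard is raised, and the knob sits in the pads exactly as when first gripped, so the guard has followed the tool to about 60°. Forces are low and the bystanders haven't moved.

```bash
python3 -c "
from cell import order;print(order.finish_job())"
```

```text
the job is handed in; nothing more can be done
None
```

The job is handed in: the bottle stands upright and released in its tray, and the gripper is holding the guard at about 60° (taken from the gripper's motion; the last picture agrees), at about 20 s on the robot's clock.

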